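# Unbolt and draw back the sliding tray of a tool box

### The job

The sliding tray in the plywood tool box is held by a barrel bolt and covers the pliers below it. With a fingertip draw the bolt back by its knob until it is clear of the tray, then hook a fingertip behind the tray's raised lip and draw the tray along its runners all the way to the other (left) end of the box, so that the pliers lie uncovered. Lift nothing: the tray stays down on its runners, the jar rides along standing upright in it, and everything else is left where it lies.

Things in the scene. Friction and masses are not known exactly. Their poses are not given: they have to be found in the camera images.
- tool_box: Open plywood tool box, fixed; bay 156 mm wide (x) and 344 long (y) inside, walls 12, rim 85 mm above the bench. Origin: on the bench under the middle of the bay; x across it, away from the robot; y along it, to the left. Runners in the bay, 45 mm above the bench, carry the tray. A flat tool rail, level with the rim, runs along the near side (x -90 to -175 mm) and carries the bolt.
- bolt (a joint): Barrel bolt on the tool rail, sliding along x at y = +2 mm of the box. Metres: 0 shot (10 mm rod, axis 10 mm above the rim, reaches 24 mm past the bay's near inner wall in front of the tray's lip and blocks it); grows as it is drawn along the box's -x, towards the robot; the tray passes above 0.024; 0.034 is fully drawn. Friction 2 N, no spring; stays where it is left.
- bolt_knob (a point): Middle of the bolt's upright knob, moving with it: a 10 mm post with a 17 mm mushroom head. The point is 115 mm above the bench, the knob's top 130 mm; with the bolt shot it lies 34 mm outside (-x) the bay's near inner wall. The staples on either side of it along x are 19 mm high above the rim (104 mm above the bench), so a fingertip higher than that passes over them.
- tray: Loose wooden tray, about 0.4 to 0.8 kg, on the runners; 150 mm in x, 166 in y, 3 mm play to each long wall. Origin: centre of its underside; axes as the box's. Floor 6 mm thick, walls 8 thick and 38 high, lip board at its +y end. It starts at the box's right (-y) end, origin near y = -88 mm in the box, no finger room behind it; against the left end it is at y = +89 mm.
- tray_lip (a point): Middle of the top edge of the lip's inner face (towards the tray's inside). The lip is an upright board across the tray's +y end, 12 mm thick, 150 wide, its top 62 mm above the tray's underside (107 above the bench), 24 mm above the other walls. Nothing lies within 40 mm behind it (tray's -y), in the middle of the tray.
- screw_jar: Glass jar of screws with a dark lid, 60 mm in diameter, 76 mm high, 0.3 kg, standing loose in the rear part of the tray. Origin: centre of its underside.
- hex_bolt: Hex bolt with nut, 66 mm long, lying loose in the tray. Origin under its middle.
- needle_pliers: Pliers with slim jaws, 165x61x18 mm, lying on the box's floor under the tray. Origin under their middle.
- wrench: Combination wrench, 164x27x5 mm, lying on the box's floor in the open left half; the tray slides over it. Origin under its middle.
- tape_measure: Tape measure, 36x91x68 mm, standing on the bench to the left of the box; not used. Origin under its middle.
Mind the look-alikes: they are no part of the job. Of the things that look like the screw_jar, the larger one is meant.

How it is judged:
By the outcome, as a careful person would: the job done as asked, in the order asked, and still so for the second after the job is handed in, with the robot touching nothing.
It also fails if it takes over 48 s, if anything falls off the work surface, if the arm or the gripper's body presses on something with over 40 N, if the wrist force passes 120 N, or if a joint passes its speed limit or range.

### The arm

A 6-joint arm with a two-finger parallel gripper is mounted at the origin on a cart in front of the work surface, level with it; the furniture and walls round the work are solid. World frame = base frame: x ahead of the robot, y to its left, z up, the work surface at z = 0. Lengths are in m, angles in degrees, forces in N, time in s.
With the tool pointing down it reaches from about 0.35 to 0.875 m from the base axis. Payload 4.2 kg.
Tool frame: the origin (TCP) lies on the centre line of the jaws, within the pads' length; the fingertips stand 8 mm ahead of it and the grasp point (between the pads) lies 11 mm behind it; z points along the fingers, y is the direction in which the jaws open and shut (so a half turn about z gives the same grasp; the last joint's range is limited). The gripper opens to 87 mm and grips with 3 to 60 N. Pads are 19 mm wide; open, the fingers measure 117 mm over their backs; the gripper's body (75 mm by 190 mm) begins 51 mm behind the grasp point.
Start: joints at [-52.964, 22.042, 0.453, 0, -68.411, -14.817], TCP at [0.236, -0.579, 0.231] pointing down, gripper open.
Joint ranges: [-179.83, 179.83], [-69.29, 118.12], [-61.27, 80.66], [-181.25, 117.63], [-171.15, -9.14], [-177.46, 177.46]. Speed limits (degrees/s): [159.86, 159.86, 180, 180, 180, 180].

### API

Orientations are given as a 3x3 rotation matrix whose columns are the frame's x, y, z axes.
In Python, from station import sense, capture, finish_job, recognise gives the robot as it stands.
- The arm moves only by the tool apply_moves, never from a script. Its argument "plan" is a list that holds one entry, the list of rows, each a list of 7 numbers: the opening in per cent of the stroke, from 0 (shut) to 100 (fully open), then the shift along the world's x, y, z in units of 25 mm (1.0 is 25 mm), then the turn, a rotation vector about the world's x, y, z in rad. A call has 1 to 12 rows; each row shifts and turns the pose as measured when the row begins; what a row does not reach is not made up. A row lasts 1/12 s, in which the tool goes at most 41.7 mm and 7.16 degrees, less where a joint would pass 70% of its speed; a pose out of reach is approached as far as the arm can. A call is refused whole if a number of a shift passes 1 or a number of a turn 0.125, either way. A call with a gripper value outside its range is refused whole. The fingers move at their own pace and stop on an object; the grip force is fixed at half the most. Time passes only in rows, so rows that do not move let the fingers close. It gives the time, the measured TCP pose, the force and the opening at its end, in the units of the state.
- sense(): the state, without advancing time (a new reading comes with each control period).
- capture(name): name is "scene" or "top"; returns a dict with "pixels" (384x512x3 uint8, red, green, blue), "depth" (384x512 float32, m along the optical axis (not along the pixel's ray), 0 where there is no reading), "mtx" (3x3 intrinsics, pixels), "R" (3x3) and "t" (3): a world point X has camera coordinates R X + t. Camera axes: x right, y down, z forward; pixel columns grow to the right and rows downward; lengths in m; the calibration is good to about 2 mm. A picture is of the moment at which its call begins.
- finish_job(): hands the job in, once; it reports no verdict.
Trained networks look in a picture, given as the dict that the camera call returned (one of the last four; its "shot" number tells which), for a name from the list of things; names that differ only in an ending like _2 or _b are one class to them, and where a whole thing is asked for, a point or a joint stands for the part that bears it (a point fixed in the world has none). Each returns a list of dicts, best first, with "score" (0 to 1); they miss things now and then, are a little off and sometimes report something else, mostly with a low value. They report only what shows in the picture. A call takes as long as a camera call. They do not tell look-alikes from the thing itself.
- recognise(label, picture): "at" ([x, y, z] in m, in the coordinates of the camera as it stood for that picture, good to about 4 mm: the middle of the surface that is visible of it).
The state is a dict: "time_s": time; "joints": joint angles; "joint_velocities": joint speeds; "effort": joint torques, N m; "tcp_pos": TCP position; "ee_rot": TCP orientation; "wrist_force": force on the tool from outside, world axes, zero at the start; "moment": the same for the moment, N m; "gripper_width": opening from 0.0 (shut) to 1.0 (fully open).
Only numpy, scipy, OpenCV 4.12 (cv2) and the standard library are available. Lean on these libraries where they do the work, as an engineer would, in place of code of your own. Each camera call takes 0.05 s, during which the arm holds its last target.

## Working session

There is one attempt and no reset: what is moved stays moved. The work goes in short steps, Python scripts to look and compute and a tool call to move; the robot and the scene stay as the last step left them, time stands still between calls to the robot, and variables do not carry over. Pictures are saved under pics/ and viewed, and the job is handed in when it is done.

Besides the shell and the picture viewer there is one more tool, called in YAML: its name, and indented under it one key for each argument. apply_moves: Moves the arm, as the interface text tells. Its arguments: {"type":"object","properties":{"plan":{"type":"array","items":{"type":"array","items":{"type":"array","items":{"type":"number"}}}}},"required":["plan"]}

```bash
mkdir -p pics; ls; python3 - <<'E'
from station import sense,capture,recognise
import cv2,numpy as np,pickle
s=sense();print(s['time_s'],s['tcp_pos'],s['ee_rot'],s['wrist_force'],s['gripper_width'])
for n in("scene","top"):
    p=capture(n);cv2.imwrite(f"pics/{n}0.png",cv2.cvtColor(p['pixels'],cv2.COLOR_RGB2BGR))
    pickle.dump(p,open(f"{n}0.pkl","wb"))
    R=np.array(p['R']);t=np.array(p['t'])
    for l in["tool_box","bolt_knob","tray","tray_lip","screw_jar","hex_bolt","tape_measure"]:
        for d in recognise(l,p)[:3]:
            c=np.array(d['at']);u=p['mtx']@c;print(n,l,round(d['score'],2),(R.T@(c-t)).round(3),(u[:2]/u[2]).round())
E
```

```text
pics
0.0 [ 0.23613471 -0.57801993  0.22943239] [[-9.25824895e-01 -3.77951637e-01 -9.07957147e-04]
 [-3.77952721e-01  9.25822652e-01  2.03878276e-03]
 [ 7.00460139e-05  2.23072070e-03 -9.99997509e-01]] [-0.11934986 -0.04674853  0.1498403 ] 0.9998050457794212
scene tool_box 0.77 [ 0.471 -0.129  0.064] [255. 216.]
scene bolt_knob 0.58 [ 0.442 -0.23   0.099] [288. 198.]
scene bolt_knob 0.57 [ 0.579 -0.182  0.016] [247. 202.]
scene tray 0.79 [ 0.584 -0.299  0.068] [273. 173.]
scene screw_jar 0.57 [ 0.46  -0.477  0.045] [339. 175.]
scene screw_jar 0.45 [ 0.536 -0.332  0.112] [292. 166.]
scene tape_measure 0.67 [0.407 0.158 0.051] [185. 283.]
top tool_box 0.72 [ 0.481 -0.191  0.082] [270. 213.]
top bolt_knob 0.55 [ 0.443 -0.235  0.098] [289. 228.]
top tray 0.92 [ 0.569 -0.308  0.049] [315. 179.]
top tray_lip 0.7 [ 0.572 -0.309  0.043] [315. 178.]
top tray_lip 0.43 [ 0.576 -0.149  0.012] [253. 177.]
top screw_jar 0.73 [ 0.526 -0.354  0.124] [339. 193.]
top screw_jar 0.65 [ 0.479 -0.47   0.054] [380. 214.]
top hex_bolt 0.66 [ 0.606 -0.336  0.059] [327. 164.]
top tape_measure 0.68 [0.422 0.136 0.057] [140. 237.]
```

View pics/scene0.png

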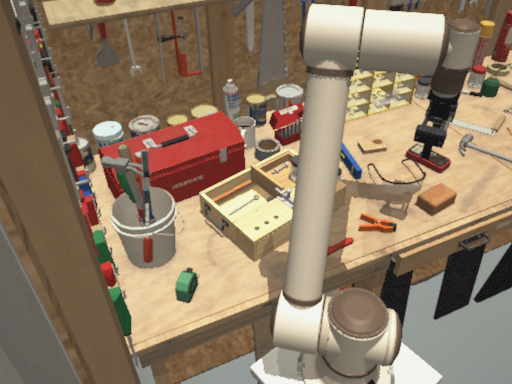

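View pics/top0.png

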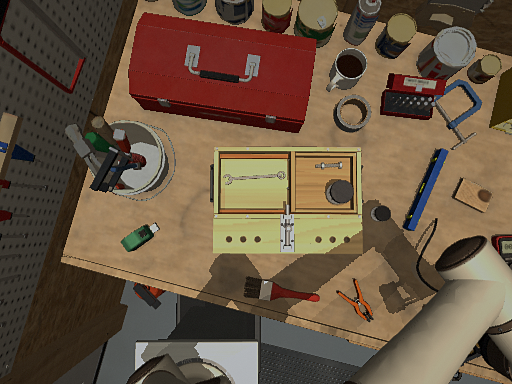

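```bash
python3 - <<'E'
import cv2
a=cv2.imread("pics/top0.png")[120:290,190:410];cv2.imwrite("pics/top0c.png",cv2.resize(a,None,fx=3.5,fy=3.5,interpolation=cv2.INTER_CUBIC))
E
```

```text
(no output)
```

View pics/top0c.png

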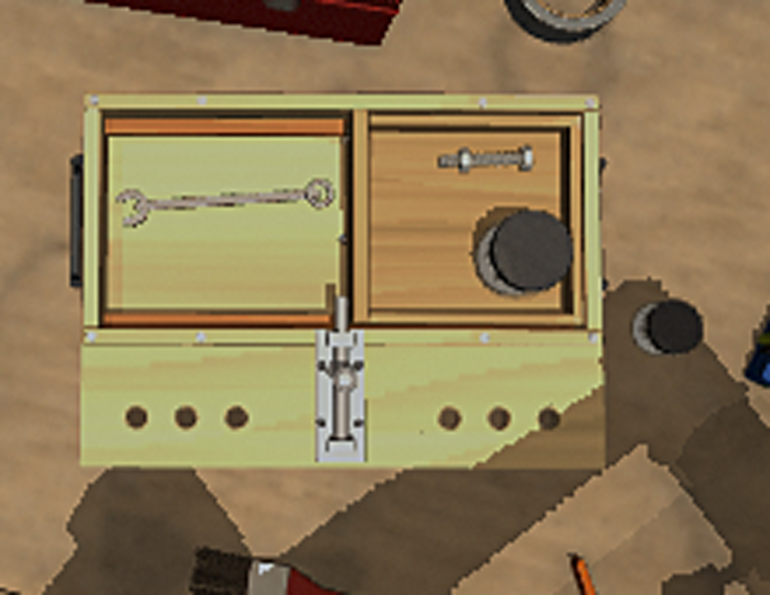

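The top view shows the box at columns 213–361 and rows 147–253. The bolt knob is at (289,228) and the lip board at column ~293, rows 152–212. Look-alikes: the large jar in the tray at (340,191) is the one meant, and the small jar on the bench at (381,213) is not. The tray lip is the board at x≈293, not the box's dividing edge or its left wall. The crop confirms these choices.

Next I'll measure the box, knob and lip from depth.

```bash
cat > h.py <<'E'
import numpy as np,cv2
def cloud(p):
    d=p['depth'];K=p['mtx'];v,u=np.mgrid[:d.shape[0],:d.shape[1]]
    c=np.stack([(u-K[0,2])/K[0,0]*d,(v-K[1,2])/K[1,1]*d,d],-1)
    w=(c-np.array(p['t']))@np.array(p['R']);w[d==0]=np.nan
    return w
E
python3 - <<'E'
import pickle;from h import *
p=pickle.load(open("top0.pkl","rb"));w=cloud(p)
m=np.zeros(w.shape[:2],bool);m[140:262,205:370]=1
x,y,z=w[...,0],w[...,1],w[...,2]
rim=m&(abs(z-.085)<.006)
rect=cv2.minAreaRect(w[rim][:,:2].astype(np.float32));print("rim rect",rect,rim.sum(),np.median(z[rim]))
lip=m&(abs(z-.107)<.006)
print("z>0.1 pts:")
for v,u in np.argwhere(m&(z>.097)&(np.arange(512)[None]<320)): print(v,u,w[v,u].round(3)) if v>=200 or v%12==0 else 0
k=m&(z>.12)&(np.arange(512)[None]<320);print("knob",w[k].mean(0),w[k].min(0),w[k].max(0),k.sum())
L=lip&(np.arange(384)[:,None]<200)&(np.arange(512)[None]<305);print('lip',L.sum(),cv2.minAreaRect(w[L][:,:2].astype(np.float32)),w[L].mean(0))
j=m&(z>.115)&(np.arange(512)[None]>320);print('jar',w[j].mean(0),cv2.minAreaRect(w[j][:,:2].astype(np.float32)),np.median(z[j]))
E
```

```text
rim rect ((0.5146341919898987, -0.23420590162277222), (0.3693470060825348, 0.2653045356273651), 89.37187957763672) 7436 0.08445109561423733
z>0.1 pts:
156 290 [ 0.619 -0.239  0.104]
156 291 [ 0.619 -0.241  0.107]
156 292 [ 0.619 -0.244  0.108]
156 293 [ 0.618 -0.246  0.11 ]
156 294 [ 0.619 -0.249  0.108]
168 290 [ 0.589 -0.239  0.105]
168 291 [ 0.589 -0.241  0.107]
168 292 [ 0.59  -0.244  0.104]
168 293 [ 0.589 -0.246  0.109]
168 294 [ 0.59  -0.249  0.104]
180 290 [ 0.56  -0.239  0.101]
180 291 [ 0.56  -0.241  0.106]
180 292 [ 0.56  -0.243  0.105]
180 293 [ 0.56  -0.246  0.107]
180 294 [ 0.56  -0.248  0.108]
192 290 [ 0.531 -0.239  0.101]
192 291 [ 0.531 -0.241  0.104]
192 292 [ 0.531 -0.243  0.106]
192 293 [ 0.531 -0.246  0.105]
192 294 [ 0.531 -0.248  0.105]
192 295 [ 0.531 -0.251  0.104]
200 290 [ 0.511 -0.238  0.102]
200 291 [ 0.511 -0.241  0.104]
200 292 [ 0.511 -0.243  0.106]
200 293 [ 0.511 -0.245  0.108]
200 294 [ 0.511 -0.248  0.106]
200 295 [ 0.511 -0.25   0.104]
201 290 [ 0.509 -0.239  0.1  ]
201 291 [ 0.509 -0.24   0.105]
201 292 [ 0.509 -0.243  0.106]
201 293 [ 0.509 -0.
[... 7074 characters left out ...]
.105]
248 291 [ 0.395 -0.24   0.098]
249 284 [ 0.393 -0.223  0.103]
249 285 [ 0.393 -0.225  0.104]
249 286 [ 0.393 -0.227  0.104]
249 287 [ 0.393 -0.23   0.104]
249 288 [ 0.393 -0.233  0.101]
249 289 [ 0.393 -0.235  0.102]
249 290 [ 0.393 -0.237  0.103]
knob [ 0.44422262 -0.23075381  0.12836169] [ 0.43656443 -0.23811872  0.12081593] [ 0.4507324  -0.22368591  0.13311396] 41
lip 240 ((0.5723912119865417, -0.24460318684577942), (0.012461825273931026, 0.11816383898258209), 89.79610443115234) [ 0.57096292 -0.24407974  0.10588403]
jar [ 0.53096075 -0.35932965  0.12586915] ((0.5313728451728821, -0.3599511682987213), (0.053209275007247925, 0.05546478554606438), 0.9497338533401489) 0.1259881568683054
```

apply_moves:
  plan:
    - [[0,0.4,0.6,0,0,0,-0.03],[0,0.65,1,0,0,0,-0.035],[0,0.65,1,0,0,0,-0.035],[0,0.65,1,0,0,0,-0.035],[0,0.65,1,0,0,0,-0.035],[0,0.65,1,0,0,0,-0.035],[0,0.65,1,0,0,0,-0.035],[0,0.65,1,0,0,0,-0.035],[0,0.65,1,0,0,0,-0.035],[0,0.65,1,0,0,0,-0.035],[0,0.65,1,0,0,0,-0.035],[0,0.65,1,0,0,0,-0.035]]

```text
time_s: 1.8
tcp_pos: [0.4282, -0.2798, 0.2308]
ee_rot: [[-0.998, 0.058, 0.002], [0.058, 0.998, -0.002], [-0.002, -0.002, -1.0]]
wrist_force: [0.2, -0.9, -0.3]
gripper_width: 0.173
```

apply_moves:
  plan:
    - [[0,0.4,0.55,0,0,0,0.015],[0,0.4,0.55,0,0,0,0.015],[0,0.4,0.55,-0.3,0,0,0.015],[0,0.4,0.55,-0.7,0,0,0.015],[0,0,0,-0.8,0,0,0],[0,0,0,-0.5,0,0,0],[0,0,0,0,0,0,0]]

```text
time_s: 2.38
tcp_pos: [0.475, -0.2163, 0.1748]
ee_rot: [[-1.0, -0.014, 0.012], [-0.014, 1.0, -0.004], [-0.012, -0.004, -1.0]]
wrist_force: [0.9, 0.6, 0.8]
gripper_width: 0.003
```

apply_moves:
  plan:
    - [[0,-0.15,-0.2,0,0,0,0],[0,-0.1,-0.15,0,0,0,0],[0,0,0,-0.3,0,0,0],[0,0,0,-0.3,0,0,0],[0,0,0,0,0,0,0]]

```text
time_s: 2.8
tcp_pos: [0.4691, -0.2272, 0.1616]
ee_rot: [[-1.0, -0.013, 0.017], [-0.013, 1.0, -0.005], [-0.016, -0.006, -1.0]]
wrist_force: [-0.4, -0.6, -0.6]
gripper_width: 0.003
```

```bash
python3 - <<'E'
from station import sense,capture
import cv2,numpy as np
from h import cloud
p=capture("scene");q=capture("top");a=p['pixels'][120:280,180:380];b=q['pixels'][140:270,200:380]
f=lambda i,n:cv2.imwrite(n,cv2.cvtColor(cv2.resize(i,None,fx=4,fy=4,interpolation=cv2.INTER_CUBIC),cv2.COLOR_RGB2BGR))
f(a,"pics/s1.png");f(b,"pics/t1.png");print(sense()['tcp_pos'])
E
```

```text
[ 0.46981071 -0.2272238   0.16254841]
```

View pics/s1.png

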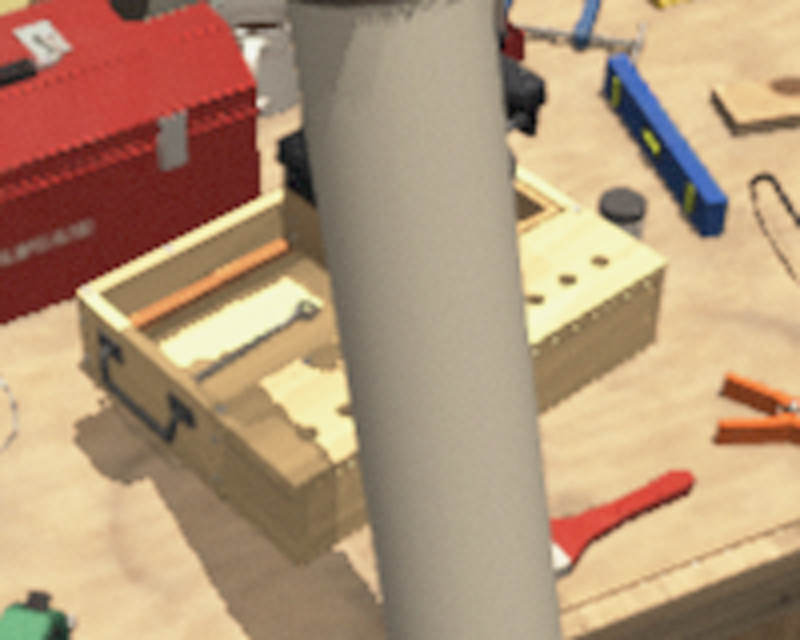

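View pics/t1.png

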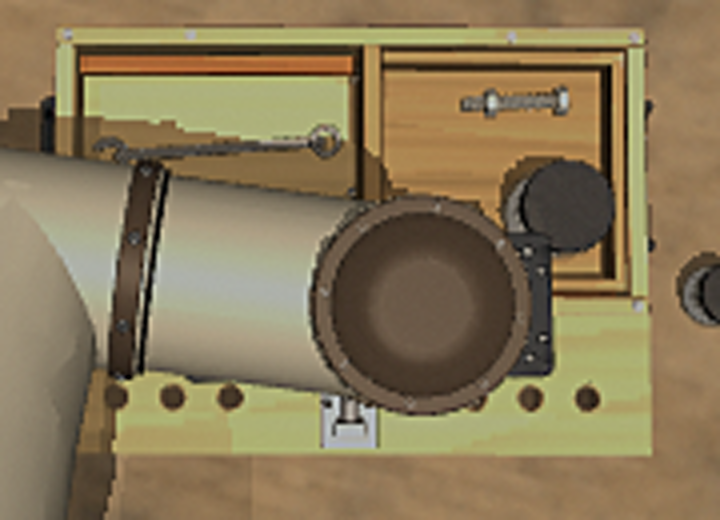

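The arm hides the knob in both views, so I'll descend to 0.12 by measured pose and watch the force.

apply_moves:
  plan:
    - [[0,0,0.05,-0.4,0,0.01,0.005],[0,0,0,-0.4,0,0.006,0.005],[0,0,0,-0.3,0,0,0],[0,0,0,-0.2,0,0,0],[0,0,0,0,0,0,0]]

```text
time_s: 3.32
tcp_pos: [0.4702, -0.2259, 0.1272]
ee_rot: [[-1.0, -0.025, 0.001], [-0.025, 1.0, -0.006], [-0.001, -0.006, -1.0]]
wrist_force: [0.3, -0.2, 0.5]
gripper_width: 0.007
```

apply_moves:
  plan:
    - [[0,0,0,-0.25,0,0,-0.015],[0,0,0,0,0,0,0],[0,-0.15,0,0,0,0,0],[0,-0.15,0,0,0,0,0],[0,0,0,0,0,0,0]]

```text
time_s: 3.73
tcp_pos: [0.4624, -0.2257, 0.1195]
ee_rot: [[-1.0, -0.009, 0.001], [-0.009, 1.0, -0.006], [-0.001, -0.006, -1.0]]
wrist_force: [0.3, 0.5, 1.1]
gripper_width: 0.006
```

apply_moves:
  plan:
    - [[0,-0.15,0,0,0,0,0],[0,-0.15,0,0,0,0,0],[0,0,0,0,0,0,0]]

```text
time_s: 3.98
tcp_pos: [0.4563, -0.226, 0.1208]
ee_rot: [[-1.0, -0.009, 0.007], [-0.009, 1.0, -0.007], [-0.007, -0.008, -1.0]]
wrist_force: [0.9, 0.3, -0.2]
gripper_width: 0.004
```

apply_moves:
  plan:
    - [[0,-0.15,0,-0.05,0,0,0],[0,-0.15,0,0,0,0,0],[0,-0.15,0,0,0,0,0]]

```text
time_s: 4.23
tcp_pos: [0.4466, -0.2264, 0.1208]
ee_rot: [[-1.0, -0.01, 0.013], [-0.01, 1.0, -0.009], [-0.013, -0.009, -1.0]]
wrist_force: [1.8, -0.1, -1.8]
gripper_width: 0.008
```

```bash
python3 - <<'E'
from station import sense
s=sense();print(s['tcp_pos'],s['wrist_force'],s['moment'])
E
```

```text
[ 0.44660107 -0.22635383  0.12076735] [ 1.77755598 -0.06575214 -1.81931013] [-0.03317025 -0.65491997 -0.01362733]
```

apply_moves:
  plan:
    - [[0,-0.15,0,-0.05,0,0.006,0],[0,-0.15,0,0,0,0.006,0],[0,-0.15,0,0,0,0,0],[0,-0.15,0,0,0,0,0]]

```text
time_s: 4.57
tcp_pos: [0.4308, -0.2264, 0.12]
ee_rot: [[-1.0, -0.011, 0.002], [-0.011, 1.0, -0.009], [-0.002, -0.009, -1.0]]
wrist_force: [2.0, 0.1, -0.7]
gripper_width: 0.003
```

apply_moves:
  plan:
    - [[0,-0.08,0,0,0,0,0],[0,-0.04,0,0,0,0,0],[0,0,0,0,0,0,0]]

```text
time_s: 4.82
tcp_pos: [0.4292, -0.2265, 0.1204]
ee_rot: [[-1.0, -0.011, 0.008], [-0.011, 1.0, -0.01], [-0.008, -0.01, -1.0]]
wrist_force: [2.9, -0.1, -1.3]
gripper_width: 0.007
```

Next I back off in +x, rise, move clear to the right and look at the bolt.

apply_moves:
  plan:
    - [[0,0.3,0,0,0,0,0],[0,0.1,0,0.5,0,0,0],[0,0,0,1,0,0,0],[0,0,-0.3,1,0,0,0.1],[0,0.2,-1,0.5,0,0,0.12],[0,0.5,-1,0,0,0,0.12],[0,0.5,-1,0,0,0,0.12],[0,0.5,-1,0,0,0,0.12],[0,0.5,-1,0,0,0,0.12],[0,0.3,-1,0,0,0,0.12],[0,0,-0.5,0,0,0,0.12],[0,0,0,0,0,0,0.12]]

```text
time_s: 5.82
tcp_pos: [0.4886, -0.4015, 0.1924]
ee_rot: [[-0.445, -0.895, -0.028], [-0.895, 0.446, -0.02], [0.03, 0.016, -0.999]]
wrist_force: [0.9, -0.8, -0.6]
gripper_width: 0.007
```

```bash
python3 - <<'E'
from station import sense,capture
import cv2,numpy as np
from h import cloud
q=capture("top");b=q['pixels'][120:290,190:410]
f=lambda i,n:cv2.imwrite(n,cv2.cvtColor(cv2.resize(i,None,fx=3.5,fy=3.5,interpolation=cv2.INTER_CUBIC),cv2.COLOR_RGB2BGR))
f(b,"pics/t2.png");s=sense();print(s['tcp_pos'],s['joints'])
w=cloud(q);k=np.zeros((384,512),bool);k[212:250,280:296]=1;k&=(w[...,2]>.12)&(w[...,2]<.14);print(k.sum(),w[k].mean(0),w[k].min(0),w[k].max(0))
E
```

```text
[ 0.48833389 -0.40061983  0.19198942] [-23.89734938  24.5377858   -2.05887735   1.85938693 -64.43774599
  -3.12840833]<stdin>:7: RuntimeWarning: Mean of empty slice.
  ret = um.true_divide(
Traceback (most recent call last):
ValueError: zero-size array to reduction operation minimum which has no identity
```

View pics/t2.png

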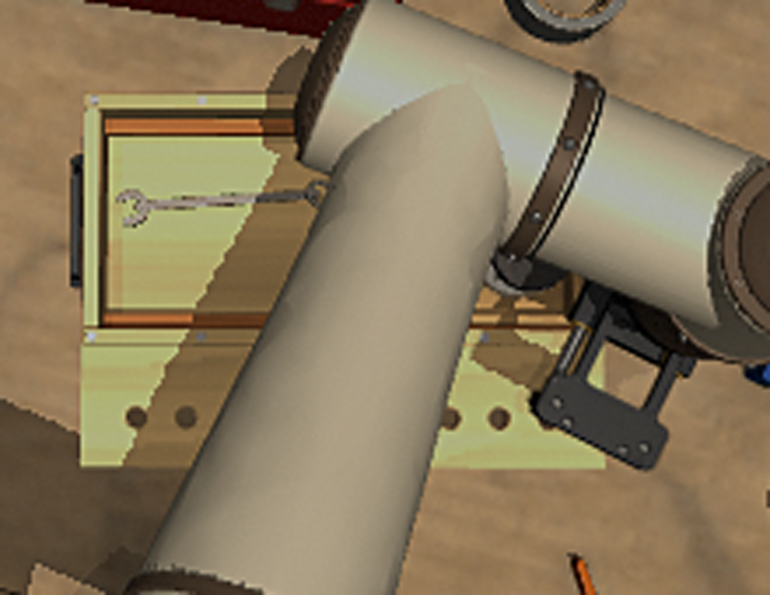

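The forearm covers the bolt, so I swing further right to see it and finish the quarter turn on the way.

apply_moves:
  plan:
    - [[0,-0.6,-1,0.3,0,0,0.08],[0,-0.6,-1,0.3,0,0,0.08],[0,-0.6,-1,0.3,0,0,0.08],[0,-0.6,-1,0,0,0,0.08],[0,-0.6,-1,0,0,0,0.08],[0,-0.6,-1,0,0,0,0.06],[0,-0.6,-0.8,0,0,0,0],[0,0,0,0,0,0,0]]

```text
time_s: 6.53
tcp_pos: [0.3728, -0.5699, 0.2093]
ee_rot: [[0.01, -0.999, -0.045], [-1.0, -0.009, -0.017], [0.017, 0.045, -0.999]]
wrist_force: [0.8, 0.1, 0.9]
gripper_width: 0.006
```

```bash
python3 - <<'E'
from station import sense,capture
import cv2,numpy as np
from h import cloud
q=capture("top");b=q['pixels'][120:290,190:410]
f=lambda i,n:cv2.imwrite(n,cv2.cvtColor(cv2.resize(i,None,fx=3.5,fy=3.5,interpolation=cv2.INTER_CUBIC),cv2.COLOR_RGB2BGR))
f(b,"pics/t3.png");s=sense();print(s['tcp_pos'],s['joints'])
w=cloud(q);k=np.zeros((384,512),bool);k[200:255,280:300]=1;k&=(w[...,2]>.12)&(w[...,2]<.14);print(k.sum(),w[k].mean(0))
E
```

```text
[ 0.37367577 -0.56863127  0.20899178] [-42.03610844  28.59970414   6.88204934   2.55778881 -69.57250677
  41.72173124]
41 [ 0.41136088 -0.23043513  0.12886285]
```

View pics/t3.png

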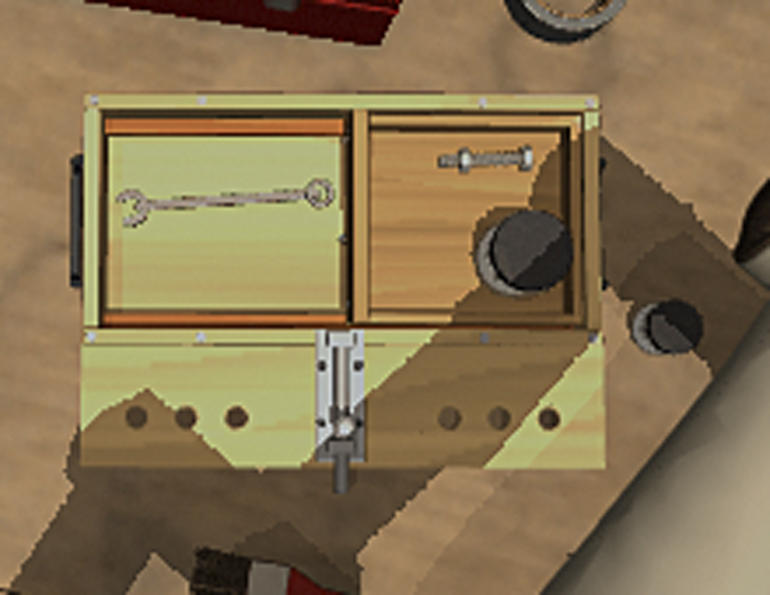

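The knob is now at x=0.411, down from 0.444, so the bolt is drawn about 33 mm and its rod tip is clear of the bay at crop (343,330). Now to the lip.

apply_moves:
  plan:
    - [[0,0.4,0.7,0,0,-0.008,0],[0,0.6,1,0,0.004,-0.008,0],[0,0.6,1,0,0.004,-0.008,0],[0,0.6,1,0,0.004,-0.008,0],[0,0.6,1,0,0.004,-0.008,0],[0,0.6,1,0,0,-0.005,0],[0,0.6,1,0,0,0,0],[0,0.6,1,0,0,0,0],[0,0.6,1,0,0,0,0],[0,0.6,1,0,0,0,0],[0,0.6,0.8,0,0,0,0],[0,0,0,0,0,0,0]]

```text
time_s: 7.58
tcp_pos: [0.5331, -0.279, 0.2038]
ee_rot: [[-0.011, -1.0, -0.023], [-1.0, 0.01, 0.018], [-0.018, 0.024, -1.0]]
wrist_force: [0.5, -0.5, -0.3]
gripper_width: 0.007
```

apply_moves:
  plan:
    - [[0,0.3,0.2,0,-0.008,-0.01,0],[0,0.3,0.15,-0.2,-0.006,-0.01,0],[0,0.2,0.1,-0.6,0,0,0],[0,0,0,-0.8,0,0,0],[0,0,0,-0.6,0,0,0],[0,0,0,0,0,0,0]]

```text
time_s: 8.08
tcp_pos: [0.5544, -0.2631, 0.1467]
ee_rot: [[-0.012, -1.0, -0.002], [-1.0, 0.012, 0.002], [-0.002, 0.002, -1.0]]
wrist_force: [-0.9, -0.6, -0.8]
gripper_width: 0.0
```

apply_moves:
  plan:
    - [[0,0,-0.25,0,0,0,0],[0,0,0,-0.3,0,0,0],[0,0,0,-0.3,0,0,0],[0,0,0,0,0,0,0]]

```text
time_s: 8.42
tcp_pos: [0.5543, -0.2713, 0.1314]
ee_rot: [[-0.015, -1.0, -0.002], [-1.0, 0.015, 0.001], [-0.001, 0.002, -1.0]]
wrist_force: [0.8, 0.3, 0.1]
gripper_width: 0.008
```

apply_moves:
  plan:
    - [[0,0,0,-0.4,0,0,-0.01],[0,0,0,-0.5,0,0,0],[0,0,0,-0.5,0,0,0],[0,0,0,-0.4,0,0,0],[0,0,0,0,0,0,0]]

```text
time_s: 8.83
tcp_pos: [0.5552, -0.2724, 0.0851]
ee_rot: [[-0.029, -1.0, 0.004], [-1.0, 0.029, -0.0], [0.0, -0.004, -1.0]]
wrist_force: [-0.5, 0.0, -0.4]
gripper_width: 0.01
```

apply_moves:
  plan:
    - [[0,0,0.1,0,0,0,0.012],[0,0,0.12,0,0,0,0.012],[0,0,0.12,0,0,0,0],[0,0,0.12,0,0,0,0],[0,0,0.12,0,0,0,0],[0,0,0.12,0,0,0,0],[0,0,0.12,0,0,0,0],[0,0,0.12,0,0,0,0]]

```text
time_s: 9.5
tcp_pos: [0.5558, -0.2491, 0.0864]
ee_rot: [[-0.003, -1.0, 0.006], [-1.0, 0.003, -0.004], [0.004, -0.006, -1.0]]
wrist_force: [0.4, -3.2, -3.0]
gripper_width: 0.006
```

apply_moves:
  plan:
    - [[0,0,0.14,0,0,0,0],[0,0,0.15,0,0,0,0],[0,0,0.16,-0.03,0,0,0],[0,0,0.16,0,0,0,0],[0,0,0.16,0,0,0,0],[0,0,0.16,0,0,0,0],[0,0,0.16,0,0,0,0],[0,0,0.16,0,0,0,0],[0,0,0.16,0,0,0,0],[0,0,0.16,0,0,0,0],[0,0,0.16,0,0,0,0],[0,0,0.16,0,0,0,0]]

```text
time_s: 10.5
tcp_pos: [0.5559, -0.198, 0.0866]
ee_rot: [[-0.003, -1.0, 0.007], [-1.0, 0.003, -0.006], [0.006, -0.007, -1.0]]
wrist_force: [-0.0, -3.3, -2.7]
gripper_width: 0.008
```

```bash
python3 - <<'E'
from station import sense,capture
import cv2,numpy as np
q=capture("top");b=q['pixels'][120:290,190:410];p=capture("scene");a=p['pixels'][120:290,180:400]
cv2.imwrite("pics/t4.png",cv2.cvtColor(cv2.resize(np.vstack([a,b]),None,fx=1.75*1,fy=1.75,interpolation=cv2.INTER_CUBIC),cv2.COLOR_RGB2BGR))
E
```

```text
(no output)
```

View pics/t4.png

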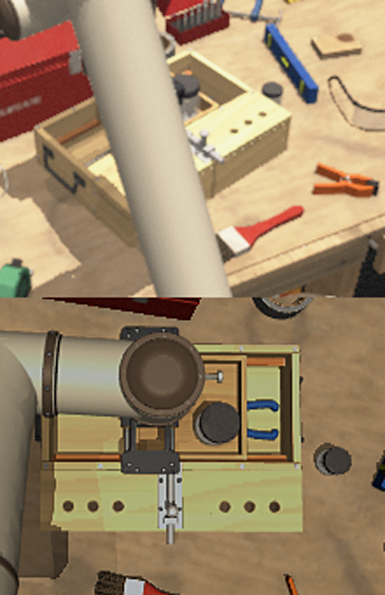

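The tray slides straight, the jar stands upright at (217,422), and the pliers' blue handles are emerging at (262,420).

apply_moves:
  plan:
    - [[0,0,0.1,0,0,0,0],[0,0,0.14,-0.03,0,0,0],[0,0,0.16,0,0,0,0],[0,0,0.16,0,0,0,0],[0,0,0.16,0,0,0,0],[0,0,0.16,0,0,0,0],[0,0,0.16,0,0,0,0],[0,0,0.16,0,0,0,0],[0,0,0.16,0,0,0,0],[0,0,0.16,0,0,0,0],[0,0,0.16,0,0,0,0],[0,0,0.16,0,0,0,0]]

```text
time_s: 11.6
tcp_pos: [0.556, -0.1489, 0.0869]
ee_rot: [[-0.003, -1.0, 0.007], [-1.0, 0.003, -0.007], [0.007, -0.007, -1.0]]
wrist_force: [0.6, -4.5, -0.5]
gripper_width: 0.004
```

apply_moves:
  plan:
    - [[0,0,0.16,0,0,0,0],[0,0,0.16,0,0,0,0],[0,0,0.16,0,0,0,0],[0,0,0.16,0,0,0,0],[0,0,0.14,0,0,0,0],[0,0,0.14,0,0,0,0],[0,0,0.12,0,0,0,0],[0,0,0.12,0,0,0,0]]

```text
time_s: 12.27
tcp_pos: [0.5556, -0.1164, 0.0869]
ee_rot: [[-0.002, -1.0, 0.006], [-1.0, 0.002, -0.007], [0.007, -0.006, -1.0]]
wrist_force: [-0.6, -4.7, -1.0]
gripper_width: 0.007
```

33 mm to go.

apply_moves:
  plan:
    - [[0,0,0.14,0,0,0,0],[0,0,0.14,0,0,0,0],[0,0,0.14,0,0,0,0],[0,0,0.14,0,0,0,0],[0,0,0.12,0,0,0,0],[0,0,0.12,0,0,0,0],[0,0,0.1,0,0,0,0]]

```text
time_s: 12.85
tcp_pos: [0.5552, -0.0916, 0.0868]
ee_rot: [[-0.002, -1.0, 0.005], [-1.0, 0.002, -0.007], [0.007, -0.005, -1.0]]
wrist_force: [-0.2, -5.0, -1.1]
gripper_width: 0.003
```

apply_moves:
  plan:
    - [[0,0,0.09,0,0,0,0],[0,0,0.09,0,0,0,0],[0,0,0.09,0,0,0,0]]

```text
time_s: 13.1
tcp_pos: [0.5551, -0.0843, 0.0868]
ee_rot: [[-0.002, -1.0, 0.005], [-1.0, 0.002, -0.008], [0.008, -0.005, -1.0]]
wrist_force: [-0.5, -9.9, -1.8]
gripper_width: 0.007
```

apply_moves:
  plan:
    - [[0,0,0.09,0,0,0,0],[0,0,0.05,0,0,0,0]]

```text
time_s: 13.27
tcp_pos: [0.555, -0.0844, 0.0869]
ee_rot: [[-0.001, -1.0, 0.004], [-1.0, 0.001, -0.014], [0.014, -0.004, -1.0]]
wrist_force: [0.9, -8.6, -1.5]
gripper_width: 0.006
```

The tray is stopped against the left end: position holds while the force is 9–10 N. Now I back off from the lip, rise straight up and swing clear to the right.

apply_moves:
  plan:
    - [[0,0,-0.3,0,0,0,0],[0,0,-0.15,0,0,0,0],[0,0,0,0.5,0,0,0],[0,0,0,1,0,0,0],[0,0,0,1,0,0,0],[0,0,0,1,0,0,0],[0,0,0,1,0,0,0],[0,0,0,0.7,0,0,0],[0,0,0,0,0,0,0]]

```text
time_s: 14.02
tcp_pos: [0.5547, -0.0912, 0.2215]
ee_rot: [[-0.002, -1.0, 0.005], [-1.0, 0.002, -0.004], [0.004, -0.005, -1.0]]
wrist_force: [-0.8, -0.3, 1.1]
gripper_width: 0.003
```

apply_moves:
  plan:
    - [[0,0,-0.5,0,0,0,0],[0,-0.3,-1,0,0,0,0],[0,-0.4,-1,0,0,0,0],[0,-0.4,-1,0,0,0,0],[0,-0.4,-1,0,0,0,0],[0,-0.4,-1,0,0,0,0],[0,-0.4,-1,0,0,0,0],[0,-0.4,-1,0,0,0,0],[0,-0.4,-1,0,0,0,0],[0,-0.4,-1,0,0,0,0],[0,-0.4,-1,0,0,0,0],[0,-0.4,-1,0,0,0,0]]

```text
time_s: 15.02
tcp_pos: [0.4399, -0.3847, 0.2099]
ee_rot: [[0.007, -1.0, -0.001], [-1.0, -0.007, 0.013], [-0.013, 0.001, -1.0]]
wrist_force: [-0.1, -0.6, -0.6]
gripper_width: 0.006
```

apply_moves:
  plan:
    - [[0,-0.4,-1,0,0,0,0],[0,-0.4,-1,0,0,0,0],[0,-0.4,-1,0,0,0,0],[0,-0.4,-1,0,0,0,0],[0,-0.4,-1,0,0,0,0],[0,-0.4,-1,0,0,0,0],[0,-0.4,-0.6,0,0,0,0],[0,0,0,0,0,0,0]]

```text
time_s: 15.68
tcp_pos: [0.3587, -0.5606, 0.1957]
ee_rot: [[-0.0, -1.0, -0.009], [-1.0, 0.0, 0.029], [-0.029, 0.009, -1.0]]
wrist_force: [0.1, 0.2, 0.3]
gripper_width: 0.008
```

```bash
python3 - <<'E'
from station import sense,capture
import cv2,numpy as np
from h import cloud
q=capture("top");b=q['pixels'][120:290,190:410]
cv2.imwrite("pics/t5.png",cv2.cvtColor(cv2.resize(b,None,fx=3.5,fy=3.5,interpolation=cv2.INTER_CUBIC),cv2.COLOR_RGB2BGR))
s=sense();print(s['time_s'],s['tcp_pos'],s['wrist_force'])
w=cloud(q);z=w[...,2];U=np.arange(512)[None];V=np.arange(384)[:,None]
k=(V>200)&(V<255)&(U>280)&(U<300)&(z>.12)&(z<.14);print("knob",k.sum(),w[k].mean(0))
L=(V>150)&(V<208)&(U>210)&(U<290)&(z>.098)&(z<.115)
for a in (160,180,200):print(w[a][L[a]].round(3)[[0,-1]])
j=(V>150)&(V<212)&(U>225)&(U<300)&(z>.118);print("jar",j.sum(),w[j].mean(0),np.median(z[j]),w[j].min(0),w[j].max(0))
E
```

```text
15.7333 [ 0.3592014  -0.55938731  0.19522268] [ 0.33589416 -0.67886752 -0.38626968]
knob 41 [ 0.41133892 -0.23047561  0.12833212]
[[ 0.609 -0.063  0.109]
 [ 0.609 -0.073  0.106]]
[[ 0.56  -0.063  0.106]
 [ 0.559 -0.187  0.112]]
[[ 0.512 -0.064  0.107]
 [ 0.511 -0.204  0.112]]
jar 428 [ 0.53000276 -0.18334421  0.12588765] 0.12578477826001155 [ 0.50304317 -0.21056191  0.12059271] [ 0.55817531 -0.15775094  0.13188756]
```

View pics/t5.png

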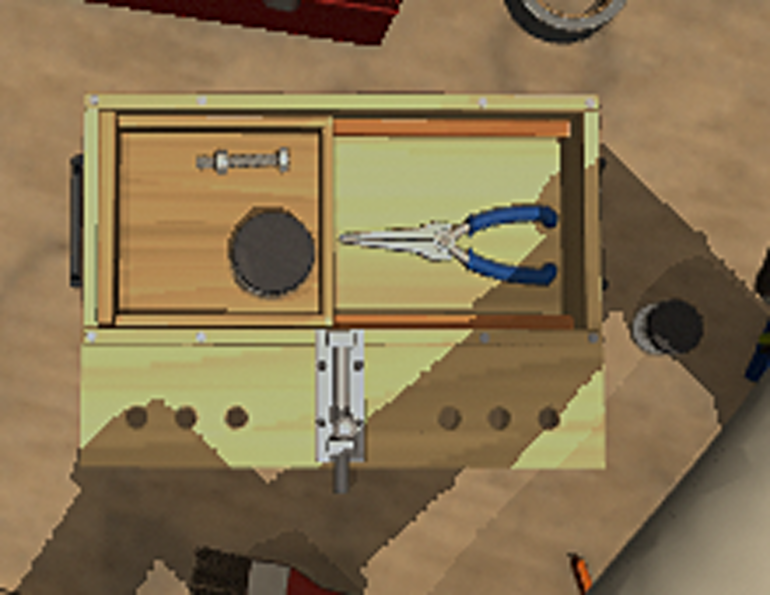

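The tray is flush with the left end, the jar stands upright at crop (272,252), and the pliers are uncovered at (345–555, 240). The bolt is still drawn.

```bash
python3 -c "
from station import finish_job;print(finish_job())"
```

```text
the job is handed in; nothing more can be done
None
```

I drew the bolt back about 33 mm by its knob with the closed fingertips. Then I hooked them behind the tray's lip and slid the tray about 176 mm to the left end of the box. I handed the job in at about 16 s.

**Last checks:**
- **Tray:** in the final depth picture, the lip's outer face is within about 2 mm of the left wall and its top is still 107 mm above the bench, so the tray is down on its runners. Before I let go, the push force rose to 9–10 N and the tray stopped moving.
- **Jar and hex bolt:** the jar is upright, with its lid at the same 126 mm height as before. The hex bolt lies in the tray as it did at the start.
- **Bolt:** still drawn.
- **Pliers:** fully visible and lying clear of the tray.
- **Small jar on the bench:** it looks unmoved.

No check failed. The arm hid the knob in both views while I was drawing the bolt, so I worked from the measured position and force there. A clear picture afterwards confirmed the bolt was drawn. The wrench now lies under the tray, so the final picture could not show it.

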